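# Load the argon welding chamber and shut its sliding hatch on the seal

### The job

Stand the ring post upright in the middle of the round work rest inside the welding chamber, then slide the chamber's hatch shut until it is fully home and stays pressed snugly against its rubber seal. Ease it home by feel: do not slam the hatch or crush the seal, do not drop the post, and leave the jar, the dish and the steel block where they are.

Things in the scene. Friction and masses are not known exactly. Their poses are not given: they have to be found in the camera images.
- chamber: Fixed argon welding chamber: cream steel box, blue skirt, 240 (x) x 410 (y) x 160 mm high. Origin: centre of its underside, z up; +y runs along the hatch track in the opening direction, -y is the closing direction. Its top has a 150 x 150 mm opening (x -75..75, y -150..0). Two aluminium rails 20 mm high run along y at x = -95 and +95 on the top
- seal_nominal (a point): Mean place of the black rubber seal's face: x 0, y -160, z 170 mm in the chamber. The seal strip (170 mm along x, looks to +y) sits on an aluminium bar across the track's -y end, clamped in slots by two black thumbscrews (top at z 186): its true face lies up to 10 mm either side of this point, not measured, find it by feel. Springy, about 8 N per mm; over 16 N crushes it
- work_rest (a point): Centre of the top face of the round steel work rest inside the chamber, under the opening: 100 mm diameter, 75 mm above the bench, 85 mm below the chamber's top, blue circle round its centre; at x 0, y -85, z 75 mm in the chamber. Axes as the chamber's
- hatch: Sliding hatch on the chamber's top, 176 x 176 x 10 mm, aluminium frame, green window. Origin: centre of its underside (163 mm above the bench), axes as the chamber's; its leading edge, which meets the seal, is 88 mm to -y. Moves only along the chamber's y, drags with 5 N (7.5 N at 0.1 m/s), stays where left, about 0.6 kg. Let go after a hard push, it yields until the seal presses on it with 5 N
- hatch_handle (a point): Middle of the black handle bar on the hatch: round bar 14 mm thick, 114 mm long along the chamber's x, its centre 213 mm above the bench and above the hatch's centre, on two 10 mm posts 100 mm apart; free below the bar for 33 mm. Push it from its +y side or grip it from above
- hatch_travel (a joint): Position of the hatch along its track (m), growing as it opens (chamber's +y). At 0 its leading edge is at the seal's mean place. Starts open at 0.145 to 0.165; the far end of the track is 0.165
- ring_post: Ring post, 72 mm tall, about 0.22 kg, loose on the bench: dark steel base disc 52 mm diameter, 12 mm high; ribbed aluminium grip 26 mm diameter from 12 to 52 mm height; then a thin steel mandrel with a gold ring. Origin: centre of its underside, z up along the post
- flux_jar: small amber jar with white cap, 46 mm in diameter, 55 mm high, loose on the bench; origin at the centre of its underside. Leave alone
- dish: shallow round steel dish with gold rings, 72 mm in diameter, 12 mm high, loose on the bench; origin at the centre of its underside. Leave alone
- bench_block: polished steel block 60 x 60 x 20 mm, loose on the bench; origin at the centre of its underside. Leave alone
Mind the look-alikes: they are no part of the job. Leave any pink or purple look-alike of the ring_post alone.

How it is judged:
By the outcome, as a careful person would: the job done as asked, in the order asked, and still so for the second after the job is handed in, with the robot touching nothing.
It also fails if it takes over 61 s, if anything falls off the work surface, if the arm or the gripper's body presses on something with over 40 N, if the wrist force passes 120 N, or if a joint passes its speed limit or range.

### The arm

A 6-joint arm with a two-finger parallel gripper is mounted at the origin on the work surface. World frame = base frame: x ahead of the robot, y to its left, z up, the work surface at z = 0. Lengths are in m, angles in degrees, forces in N, time in s.
With the tool pointing down it reaches from about 0.35 to 0.875 m from the base axis. Payload 4.2 kg.
Tool frame: the origin (TCP) lies at the very end of the fingers, on their centre line; the grasp point (between the pads) lies 19 mm behind it; z points along the fingers, y is the line along which they close (so a half turn about z gives the same grasp; the last joint's range is limited). The gripper opens to 85 mm and grips with 20 to 120 N. Pads are 22 mm wide; open, the fingers measure 114 mm over their backs; the gripper's body (76 mm by 85 mm) begins 54 mm behind the grasp point. The pads swing forward as they close: fully open they stand 13 mm farther back than shut.
Start: joints at [-52.563, 22.042, 0.453, 0, -68.411, -14.817], TCP at [0.24, -0.577, 0.231] pointing down, gripper open.
Joint ranges: [-179.83, 179.83], [-69.29, 118.12], [-61.27, 80.66], [-181.25, 117.63], [-171.15, -9.14], [-177.46, 177.46]. Speed limits (degrees/s): [159.86, 159.86, 180, 180, 180, 180].

### API

Orientations are given as a 3x3 rotation matrix whose columns are the frame's x, y, z axes.
In Python, from cell import robot, viewer gives the robot as it stands.
- The arm moves only by the tool servo_tool, never from a script. Its argument "increments" is a list of rows, each an object of numbers: "x", "y", "z": the shift along the tool's x, y, z in units of 25 mm (1.0 is 25 mm); "yaw": the turn about the tool's z in units of 6 degrees (1.0 is 6 degrees). In form: [{"x": .., "y": .., "z": .., "yaw": ..}, ...]. A call has 1 to 20 rows; each row shifts and turns the commanded pose from where the row before left it, along the tool's axes as they then stand; what a row does not reach is not made up. A row lasts 1/12 s, in which the tool goes at most 41.7 mm and 7.16 degrees, less where a joint would pass 70% of its speed; a pose out of reach is approached as far as the arm can. A call is refused whole if a number of a shift passes 1 or a number of a turn 1, either way. A call with a gripper value outside its range is refused whole. "gripper" is the finger opening in mm, from 0 to 85.4, set as the call begins (left out, the last holds). The fingers move at their own pace and stop on an object; "squeeze" is the grip in N (left out, the last holds). Time passes only in rows, so rows that do not move let the fingers close. It gives the time, the measured TCP pose, the force, the opening and the grip force at its end, in the units of the state.
- robot.state(): the state, without advancing time (a new reading comes with each control period).
- viewer.capture(name): name is "scene" or "top" or "wrist"; returns (picture, depth): 400x640x3 uint8, red, green, blue; 400x640 float32, m along the optical axis (not along the pixel's ray), 0 where there is no reading.
- viewer.camera_model(name): a dict with "intrinsics" (3x3 intrinsics, pixels), "rvec" (rotation vector, rad) and "tvec" (3), from world to camera coordinates, as OpenCV has them; the wrist camera has in their place "hand_eye" (4x4, takes a point from camera to tool coordinates, whose origin is the TCP and whose axes are the flange's). Camera axes: x right, y down, z forward; pixel columns grow to the right and rows downward; lengths in m; the calibration is good to about 2 mm. A picture is of the moment at which its call begins: read the wrist's pose just before it. camera_model takes no time and is no camera call.
- robot.close_job(): hands the job in; it is judged then, once.
The state is a dict: "clock": time; "qpos": joint angles; "joint_vel": joint speeds; "joint_torque": joint torques, N m; "eef_pos": TCP position; "ee_rot": TCP orientation; "contact_force": force on the tool from outside, world axes, zero at the start; "torque": the same for the moment, N m; "gripper_width": finger opening in m; "finger_force": force on a finger pad.
Only numpy, scipy, OpenCV 4.12 (cv2) and the standard library are available. Lean on these libraries where they do the work, as an engineer would, in place of code of your own. Each camera call takes 0.05 s, during which the arm holds its last target. There are 200 camera calls.

## Working session

There is one attempt and no reset: what is moved stays moved. The work goes in short steps, Python scripts to look and compute and a tool call to move; the robot and the scene stay as the last step left them, time stands still between calls to the robot, and variables do not carry over. Pictures are saved under pics/ and viewed, at most 10 in all, crops included, and the job is handed in when it is done.

Besides the shell and the picture viewer there is one more tool, called after "Call:" as name(argument=value, ...) on one line, values as JSON. servo_tool: Moves the arm, as the interface text tells. Its arguments: {"type":"object","properties":{"increments":{"type":"array","items":{"type":"object","properties":{"x":{"type":"number"},"y":{"type":"number"},"z":{"type":"number"},"yaw":{"type":"number"}}}},"gripper":{"type":"number"},"squeeze":{"type":"number"}},"required":["increments"]}

```bash
mkdir -p pics; ls
python3 - <<'E'
from cell import robot, viewer
import cv2,numpy as np
s=robot.state();print(s['clock'],s['eef_pos'],np.round(s['ee_rot'],3).tolist(),s['contact_force'])
for n in ['scene','top']:
    p,d=viewer.capture(n);np.savez(f'pics/{n}0.npz',p=p,d=d);cv2.imwrite(f'pics/{n}0.png',p[:,:,::-1])
    m=viewer.camera_model(n);print(n,{k:np.round(v,3).tolist() for k,v in m.items() if hasattr(v,'__len__') and not isinstance(v,str)})
print(viewer.camera_model('wrist'))
E
```

```text
pics
0.0 [ 0.24019864 -0.57636772  0.23019541] [[-0.923, -0.384, -0.001], [-0.384, 0.923, 0.002], [0.0, 0.002, -1.0]] [-0.14862112 -0.19968387  0.61087782]
scene {'intrinsics': [[367.607, 0.0, 314.711], [0.0, 367.607, 203.275], [0.0, 0.0, 1.0]], 'rvec': [2.215, 0.958, -0.397], 'tvec': [-0.276, -0.24, 1.187]}
top {'intrinsics': [[457.342, 0.0, 317.911], [0.0, 457.342, 197.799], [0.0, 0.0, 1.0]], 'rvec': [2.195, -2.177, 0.033], 'tvec': [-0.124, 0.537, 1.165]}
{'intrinsics': array([[306.15413715,   0.        , 320.2389037 ],
       [  0.        , 306.15413715, 193.27501974],
       [  0.        ,   0.        ,   1.        ]]), 'hand_eye': array([[ 2.32033233e-04, -9.55742791e-01, -2.94203438e-01,
         7.51988218e-02],
       [ 9.99999958e-01,  2.72859778e-04, -9.77233409e-05,
         1.05488808e-03],
       [ 1.73674663e-04, -2.94203403e-01,  9.55742815e-01,
        -1.42710604e-01],
       [ 0.00000000e+00,  0.00000000e+00,  0.00000000e+00,
         1.00000000e+00]])}
```

View pics/scene0.png

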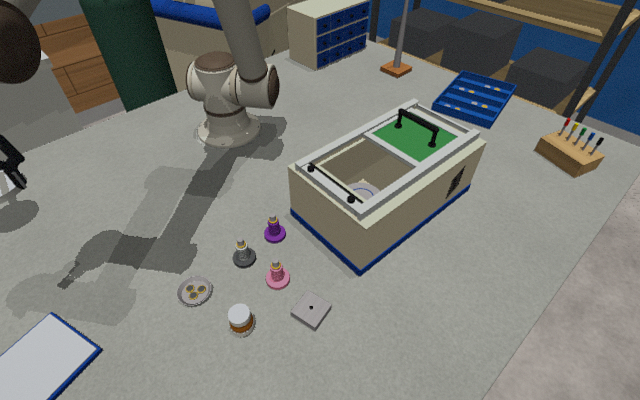

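View pics/top0.png

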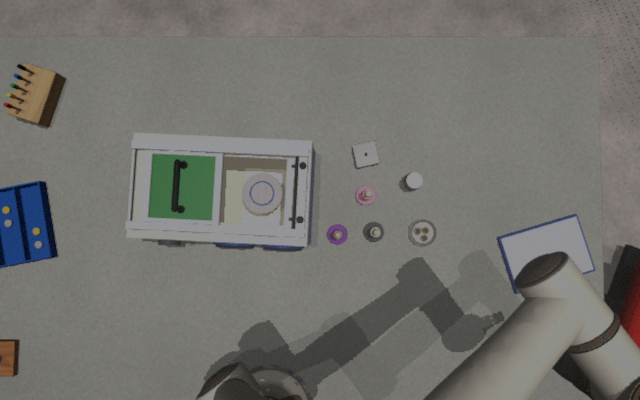

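Candidates for the ring post in the top view are grey steel (373,232), pink (366,195) and purple (337,234). The description (dark steel base, aluminium grip) picks the grey one. Next: measure it, with a close crop to check.

```bash
cat > h.py <<'E'
import cv2,numpy as np
from cell import robot,viewer
def cam(n,s=None):
    m=viewer.camera_model(n);K=m['intrinsics']
    if n!='wrist':
        R=cv2.Rodrigues(np.array(m['rvec'],float))[0];return K,R.T,-R.T@np.array(m['tvec']).ravel()
    T=np.eye(4);T[:3,:3]=s['ee_rot'];T[:3,3]=s['eef_pos'];T=T@m['hand_eye'];return K,T[:3,:3],T[:3,3]
def ray(c,px,z):
    K,R,o=c;d=R@np.linalg.solve(K,[px[0],px[1],1.]);return o+d*(z-o[2])/d[2]
def blobs(mask,amin):
    cs,_=cv2.findContours(mask.astype(np.uint8),cv2.RETR_EXTERNAL,cv2.CHAIN_APPROX_NONE)
    return sorted([c for c in cs if cv2.contourArea(c)>=amin],key=cv2.contourArea,reverse=True)
E
python3 - <<'E'
from h import *
p=np.load('pics/top0.npz')['p'];c=cam('top');hsv=cv2.cvtColor(p,cv2.COLOR_RGB2HSV)
g=cv2.inRange(hsv,(50,100,40),(80,255,255));b=blobs(g,500)[0]
r=cv2.minAreaRect(b);q=np.array([ray(c,x,.171) for x in cv2.boxPoints(r)]);print('window',r,q.mean(0),np.round(q,3).tolist())
# blue circle on rest
bl=cv2.inRange(hsv,(100,60,40),(130,255,255));bl[:170]=0;bl[215:]=0;bl[:,:240]=0;bl[:,290:]=0
ys,xs=np.nonzero(bl);e=cv2.fitEllipse(np.c_[xs,ys].astype(np.float32));print('rest',e,ray(c,e[0],.075))
# cream outer box (bright low-sat) 
roof=((hsv[...,2]>150)).astype(np.uint8);roof[:120]=0;roof[260:]=0;roof[:,:115]=0;roof[:,325:]=0
rr=cv2.minAreaRect(blobs(roof,1000)[0]);print('roof',rr,[np.round(ray(c,x,.17),3).tolist() for x in cv2.boxPoints(rr)])
# dark base
sub=p[215:250,355:392].astype(int);dk=(sub.max(2)<75)
b=blobs(dk,20)[0]+[355,215];e=cv2.minEnclosingCircle(b);print('post',e,ray(c,e[0],.012),cv2.contourArea(b))
cs=cam('scene');ps=np.load('pics/scene0.npz')['p'];
sub=ps[232:272,228:262].astype(int);b=blobs(sub.max(2)<75,20)[0]+[228,232];x,y,w,h=cv2.boundingRect(b);print('scene post',x,y,w,h,ray(cs,(x+w/2,y+h-10.5),.006))
cv2.imwrite('pics/crop0.png',np.hstack([cv2.resize(p[175:265,320:440,::-1],(480,360)),cv2.resize(ps[205:295,215:295,::-1],(320,360))]))
E
```

```text
window ((181.51992797851562, 186.70132446289062), (61.66312789916992, 62.9269905090332), 3.814074993133545) [0.55286906 0.1838595  0.171     ] [[0.486, 0.256, 0.171], [0.628, 0.251, 0.171], [0.619, 0.111, 0.171], [0.478, 0.118, 0.171]]
rest ((261.62957763671875, 192.68228149414062), (23.077112197875977, 23.26252555847168), 50.73678207397461) [0.54637227 0.01719933 0.075     ]
roof ((217.88449096679688, 188.74148559570312), (179.79225158691406, 104.42837524414062), 2.9507791996002197) [[0.441, 0.308, 0.17], [0.676, 0.303, 0.17], [0.657, -0.104, 0.17], [0.424, -0.095, 0.17]]
post ((370.0, 233.0), 8.944372177124023) [ 0.44890417 -0.2533856   0.012     ] 68.0
scene post 244 247 7 12 [ 0.43627368 -0.24130979  0.006     ]
```

View pics/crop0.png

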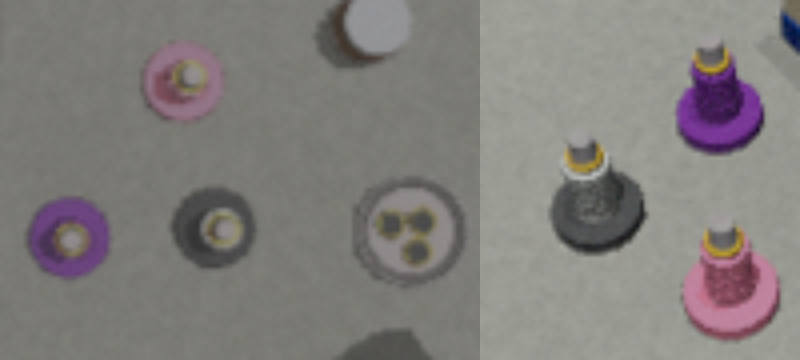

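The crop confirms it: the grey post with dark base and aluminium grip has its disc centre at about top pixel (373,232). That puts it near (0.451,-0.262). The chamber yaw is about -2.7°, and the rest is at about (0.546,0.0175). I'll move above the post and take a wrist look.

Call:
servo_tool(increments=[{"yaw": 1},{"yaw": 1},{"yaw": 1},{"yaw": 1},{"yaw": 0.22},{"x": -0.56,"y": 0.92,"z": 0.23},{"x": -0.56,"y": 0.92,"z": 0.23},{"x": -0.56,"y": 0.92,"z": 0.23},{"x": -0.56,"y": 0.92,"z": 0.23},{"x": -0.56,"y": 0.92,"z": 0.23},{"x": -0.56,"y": 0.92,"z": 0.23},{"x": -0.56,"y": 0.92,"z": 0.23},{"x": -0.56,"y": 0.92,"z": 0.23},{"x": -0.56,"y": 0.92,"z": 0.23},{"x": -0.56,"y": 0.92,"z": 0.23},{"x": -0.56,"y": 0.92,"z": 0.23},{"x": -0.56,"y": 0.92,"z": 0.23},{"x": -0.56,"y": 0.92,"z": 0.23},{"x": -0.56,"y": 0.92,"z": 0.23}], gripper=60)

```text
validation failed for argument at $.in...
```

Call:
servo_tool(increments=[{},{},{}])

```text
validation failed for argument at $.in...
```

Run:
```python
from h import *
s=robot.state();p,d=viewer.capture('wrist');np.savez('pics/w1.npz',p=p,d=d)
print(s['clock'],s['eef_pos'],np.round(s['ee_rot'],3).tolist())
c=cam('wrist',s)
dk=(p.max(2)<80)
for b in blobs(dk,150):
    x,y,w,h=cv2.boundingRect(b);e=cv2.minEnclosingCircle(b);print((x,y,w,h),np.round(ray(c,e[0],.012),4))
cv2.imwrite('pics/w1.png',p[:,:,::-1])
```

```text
0.1 [ 0.24020028 -0.57643271  0.23030976] [[-0.923, -0.384, -0.001], [-0.384, 0.923, 0.002], [0.0, 0.002, -1.0]]
(0, 120, 640, 280) [ 0.4052 -0.5072  0.012 ]
(6, 0, 107, 108) [ 0.2339 -0.8828  0.012 ]
(101, 176, 170, 116) [ 0.3914 -0.7037  0.012 ]
```

View pics/w1.png

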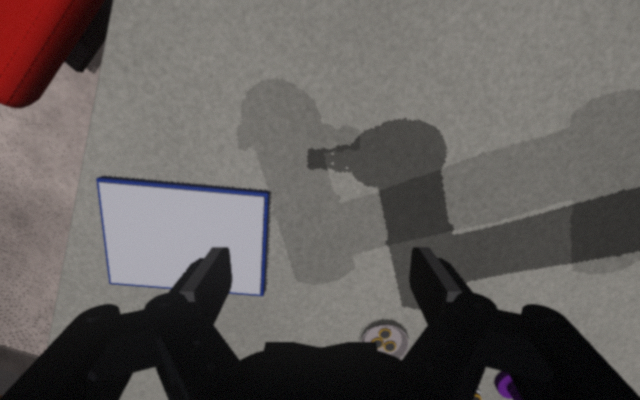

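The moves were refused: every row needs all four fields. This picture only shows the start pose, with the fingers at (210,270) and (430,270) and the dish at (385,340).

Call:
servo_tool(increments=[{"x": 0,"y": 0,"z": 0,"yaw": 1},{"x": 0,"y": 0,"z": 0,"yaw": 1},{"x": 0,"y": 0,"z": 0,"yaw": 1},{"x": 0,"y": 0,"z": 0,"yaw": 1},{"x": 0,"y": 0,"z": 0,"yaw": 0.22},{"x": -0.56,"y": 0.92,"z": 0.23,"yaw": 0},{"x": -0.56,"y": 0.92,"z": 0.23,"yaw": 0},{"x": -0.56,"y": 0.92,"z": 0.23,"yaw": 0},{"x": -0.56,"y": 0.92,"z": 0.23,"yaw": 0},{"x": -0.56,"y": 0.92,"z": 0.23,"yaw": 0},{"x": -0.56,"y": 0.92,"z": 0.23,"yaw": 0},{"x": -0.56,"y": 0.92,"z": 0.23,"yaw": 0},{"x": -0.56,"y": 0.92,"z": 0.23,"yaw": 0},{"x": -0.56,"y": 0.92,"z": 0.23,"yaw": 0},{"x": -0.56,"y": 0.92,"z": 0.23,"yaw": 0},{"x": -0.56,"y": 0.92,"z": 0.23,"yaw": 0},{"x": -0.56,"y": 0.92,"z": 0.23,"yaw": 0},{"x": -0.56,"y": 0.92,"z": 0.23,"yaw": 0},{"x": -0.56,"y": 0.92,"z": 0.23,"yaw": 0}], gripper=60)

```text
clock: 1.73
eef_pos: [0.4518, -0.2632, 0.1505]
ee_rot: [[-0.999, 0.045, -0.0], [0.045, 0.999, 0.0], [0.0, 0.0, -1.0]]
contact_force: [0.7, -0.3, 0.3]
gripper_width: 0.0598
finger_force: 0.0
```

Call:
servo_tool(increments=[{"x": 0,"y": 0,"z": 0,"yaw": 0},{"x": 0,"y": 0,"z": 0,"yaw": 0},{"x": 0,"y": 0,"z": 0,"yaw": 0}])

```text
clock: 1.98
eef_pos: [0.4513, -0.2645, 0.1508]
ee_rot: [[-0.999, 0.046, -0.0], [0.046, 0.999, -0.0], [0.0, -0.0, -1.0]]
contact_force: [0.0, -0.4, 0.4]
gripper_width: 0.0598
finger_force: 0.0
```

Run:
```python
from h import *
s=robot.state();p,d=viewer.capture('wrist');np.savez('pics/w2.npz',p=p,d=d)
c=cam('wrist',s)
K,R,o=c;print('expect px',K@(R.T@(np.array([.451,-.262,.012])-o))/(R.T@(np.array([.451,-.262,.012])-o))[2])
dk=(p.max(2)<80)
for b in blobs(dk,150):
    x,y,w,h=cv2.boundingRect(b);e=cv2.minEnclosingCircle(b);print((x,y,w,h),np.round(ray(c,e[0],.012),4))
cv2.imwrite('pics/w2.png',p[:,:,::-1])
```

```text
expect px [321.90305368 181.83700754   1.        ]
(19, 82, 621, 318) [ 0.5358 -0.2584  0.012 ]
(319, 318, 53, 21) [ 0.6226 -0.2442  0.012 ]
(626, 365, 14, 35) [0.7132 0.0955 0.012 ]
```

View pics/w2.png

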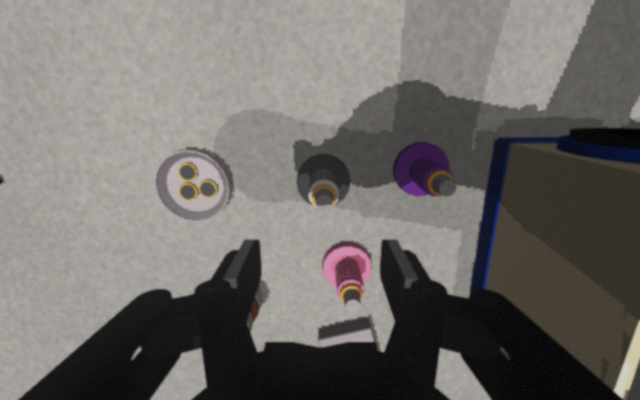

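The wrist view shows the grey post's disc at (323,181), against (322,182) predicted, with pink at (347,265) and purple at (422,168), both clear of the finger path. Descending.

Call:
servo_tool(increments=[{"x": 0,"y": 0.13,"z": 0.6,"yaw": 0},{"x": 0,"y": 0,"z": 0.8,"yaw": 0},{"x": 0,"y": 0,"z": 0.8,"yaw": 0},{"x": 0,"y": 0,"z": 0.8,"yaw": 0},{"x": 0,"y": 0,"z": 0.8,"yaw": 0},{"x": 0,"y": 0,"z": 0.6,"yaw": 0},{"x": 0,"y": 0,"z": 0.5,"yaw": 0},{"x": 0,"y": 0,"z": 0.3,"yaw": 0},{"x": 0,"y": 0,"z": 0,"yaw": 0},{"x": 0,"y": 0,"z": 0,"yaw": 0}])

```text
clock: 2.87
eef_pos: [0.4514, -0.2619, 0.021]
ee_rot: [[-0.999, 0.048, -0.0], [0.048, 0.999, -0.0], [-0.0, -0.0, -1.0]]
contact_force: [0.0, 0.0, -0.8]
gripper_width: 0.0602
finger_force: 0.0
```

Call:
servo_tool(increments=[{"x": 0,"y": 0,"z": 0,"yaw": 0},{"x": 0,"y": 0,"z": 0,"yaw": 0},{"x": 0,"y": 0,"z": 0,"yaw": 0},{"x": 0,"y": 0,"z": 0,"yaw": 0},{"x": 0,"y": 0,"z": 0,"yaw": 0},{"x": 0,"y": 0,"z": 0,"yaw": 0},{"x": 0,"y": 0,"z": 0,"yaw": 0},{"x": 0,"y": 0,"z": 0,"yaw": 0}], gripper=15, squeeze=40)

```text
clock: 3.53
eef_pos: [0.4522, -0.2615, 0.0219]
ee_rot: [[-0.999, 0.047, 0.002], [0.047, 0.999, -0.001], [-0.002, -0.001, -1.0]]
contact_force: [-1.2, 0.8, 6.0]
gripper_width: 0.0248
finger_force: 39.5
```

Call:
servo_tool(increments=[{"x": 0,"y": 0,"z": -0.3,"yaw": 0},{"x": 0,"y": 0,"z": -0.7,"yaw": 0},{"x": 0,"y": 0,"z": -1,"yaw": 0},{"x": 0,"y": 0,"z": -1,"yaw": 0},{"x": 0,"y": 0,"z": -1,"yaw": 0},{"x": 0,"y": 0,"z": -1,"yaw": 0},{"x": 0,"y": 0,"z": -1,"yaw": 0},{"x": 0,"y": 0,"z": -1,"yaw": 0},{"x": 0,"y": 0,"z": -1,"yaw": 0},{"x": 0,"y": 0,"z": -0.7,"yaw": 0},{"x": 0,"y": 0,"z": -0.3,"yaw": 0},{"x": -0.4,"y": 0.5,"z": 0,"yaw": 0},{"x": -0.4,"y": 1,"z": 0,"yaw": 0},{"x": -0.4,"y": 1,"z": 0,"yaw": 0},{"x": -0.4,"y": 1,"z": 0,"yaw": 0},{"x": -0.4,"y": 1,"z": 0,"yaw": 0},{"x": -0.4,"y": 1,"z": 0,"yaw": 0},{"x": -0.4,"y": 1,"z": 0,"yaw": 0},{"x": -0.4,"y": 0.5,"z": 0,"yaw": 0},{"x": 0,"y": 0,"z": 0,"yaw": 0}])

```text
clock: 5.2
eef_pos: [0.5408, -0.0879, 0.2445]
ee_rot: [[-0.999, 0.044, -0.001], [0.044, 0.999, 0.0], [0.001, 0.0, -1.0]]
contact_force: [0.2, -0.9, -2.2]
gripper_width: 0.0246
finger_force: 39.6
```

Call:
servo_tool(increments=[{"x": 0,"y": 0,"z": 0,"yaw": 0},{"x": 0,"y": 0,"z": 0,"yaw": 0},{"x": 0,"y": 0,"z": 0,"yaw": 0}])

```text
clock: 5.45
eef_pos: [0.539, -0.091, 0.2454]
ee_rot: [[-0.999, 0.048, -0.001], [0.048, 0.999, -0.0], [0.001, -0.0, -1.0]]
contact_force: [-0.0, -0.6, -2.4]
gripper_width: 0.0248
finger_force: 39.6
```

Run:
```python
from h import *
s=robot.state();p,d=viewer.capture('wrist');np.savez('pics/w3.npz',p=p,d=d)
print(s['eef_pos'])
c=cam('wrist',s);K,R,o=c;v=R.T@(np.array([.546,.0175,.075])-o);print('expect',K@v/v[2])
hsv=cv2.cvtColor(p,cv2.COLOR_RGB2HSV);bl=cv2.inRange(hsv,(105,50,40),(130,255,255))
for b in blobs(bl,30):
    x,y,w,h=cv2.boundingRect(b);print((x,y,w,h),ray(c,(x+w/2-.5,y+h/2-.5),.075))
cv2.imwrite('pics/w3.png',p[:,:,::-1])
```

```text
[ 0.53899219 -0.09100104  0.24542025]
expect [422.75533517 176.20651561   1.        ]
(396, 147, 58, 56) [0.5442383  0.01923809 0.075     ]
(340, 26, 86, 6) [ 0.40421142 -0.02639822  0.075     ]
(491, 24, 82, 7) [0.40955089 0.11009289 0.075     ]
```

View pics/w3.png

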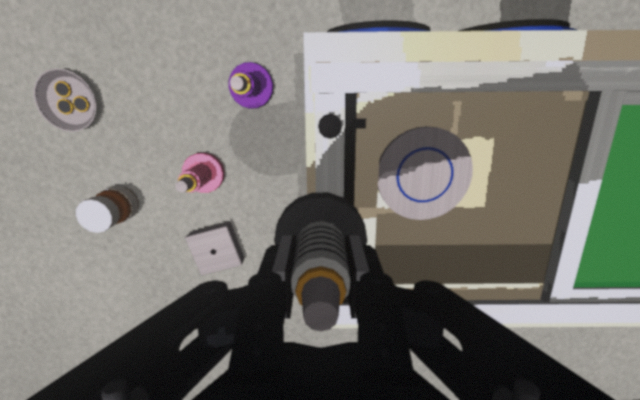

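The wrist view puts the blue circle at (425,175), giving (0.5442,0.0192), within 2–3 mm of the top view. I'll use the mean (0.5455,0.018) and place the post there, stopping a few mm above the rest first.

Call:
servo_tool(increments=[{"x": -0.05,"y": 0.48,"z": 0,"yaw": 0},{"x": 0,"y": 0.9,"z": 0,"yaw": 0},{"x": 0,"y": 1,"z": 0,"yaw": 0},{"x": 0,"y": 1,"z": 0,"yaw": 0},{"x": 0,"y": 0.7,"z": 0,"yaw": 0},{"x": 0,"y": 0.3,"z": 0,"yaw": 0},{"x": 0,"y": 0,"z": 0,"yaw": 0},{"x": 0,"y": 0,"z": 0,"yaw": 0},{"x": 0,"y": 0,"z": 0.5,"yaw": 0},{"x": 0,"y": 0,"z": 0.8,"yaw": 0},{"x": 0,"y": 0,"z": 0.8,"yaw": 0},{"x": 0,"y": 0,"z": 0.8,"yaw": 0},{"x": 0,"y": 0,"z": 0.8,"yaw": 0},{"x": 0,"y": 0,"z": 0.8,"yaw": 0},{"x": 0,"y": 0,"z": 0.5,"yaw": 0},{"x": 0,"y": 0,"z": 0.4,"yaw": 0},{"x": 0,"y": 0,"z": 0.3,"yaw": 0},{"x": 0,"y": 0,"z": 0,"yaw": 0},{"x": 0,"y": 0,"z": 0,"yaw": 0}])

```text
clock: 7.08
eef_pos: [0.5464, 0.0187, 0.1036]
ee_rot: [[-0.999, 0.048, 0.0], [0.048, 0.999, -0.0], [-0.0, -0.0, -1.0]]
contact_force: [-0.2, 0.5, -0.4]
gripper_width: 0.0247
finger_force: 39.7
```

Call:
servo_tool(increments=[{"x": 0,"y": 0,"z": 0.08,"yaw": 0},{"x": 0,"y": 0,"z": 0.06,"yaw": 0},{"x": 0,"y": 0,"z": 0.05,"yaw": 0},{"x": 0,"y": 0,"z": 0.04,"yaw": 0},{"x": 0,"y": 0,"z": 0,"yaw": 0},{"x": 0,"y": 0,"z": 0,"yaw": 0}])

```text
clock: 7.58
eef_pos: [0.5461, 0.0192, 0.0977]
ee_rot: [[-0.999, 0.047, 0.0], [0.047, 0.999, 0.0], [-0.0, 0.0, -1.0]]
contact_force: [-0.3, 0.4, -2.0]
gripper_width: 0.0247
finger_force: 39.7
```

Call:
servo_tool(increments=[{"x": 0,"y": 0,"z": 0.02,"yaw": 0},{"x": 0,"y": 0,"z": 0.02,"yaw": 0},{"x": 0,"y": 0,"z": 0,"yaw": 0},{"x": 0,"y": 0,"z": 0,"yaw": 0}])

```text
clock: 7.92
eef_pos: [0.5462, 0.0192, 0.0969]
ee_rot: [[-0.999, 0.047, 0.0], [0.047, 0.999, 0.0], [-0.0, 0.0, -1.0]]
contact_force: [-1.7, 0.6, 1.8]
gripper_width: 0.0247
finger_force: 40.0
```

Force went from -2.0 to +1.8 N, so the post is touching the rest. Releasing.

Call:
servo_tool(increments=[{"x": 0,"y": 0,"z": 0,"yaw": 0},{"x": 0,"y": 0,"z": 0,"yaw": 0},{"x": 0,"y": 0,"z": 0,"yaw": 0},{"x": 0,"y": 0,"z": 0,"yaw": 0},{"x": 0,"y": 0,"z": 0,"yaw": 0}], gripper=50)

```text
clock: 8.33
eef_pos: [0.5462, 0.0191, 0.0966]
ee_rot: [[-0.999, 0.047, 0.0], [0.047, 0.999, 0.0], [-0.0, 0.0, -1.0]]
contact_force: [0.2, -0.2, -0.1]
gripper_width: 0.0505
finger_force: 0.0
```

Call:
servo_tool(increments=[{"x": 0,"y": 0,"z": -0.2,"yaw": 0},{"x": 0,"y": 0,"z": -0.5,"yaw": 0},{"x": 0,"y": 0,"z": -0.8,"yaw": 0},{"x": 0,"y": 0,"z": -1,"yaw": 0},{"x": 0,"y": 0,"z": -1,"yaw": 0},{"x": 0,"y": 0,"z": -1,"yaw": 0},{"x": 0,"y": 0,"z": -1,"yaw": 0},{"x": 0,"y": 0,"z": -1,"yaw": 0},{"x": 0,"y": 0,"z": -0.5,"yaw": 0},{"x": 0,"y": 0,"z": 0,"yaw": 0},{"x": 0,"y": 0,"z": 0,"yaw": 0},{"x": 0,"y": 0,"z": 0,"yaw": 0}])

```text
clock: 9.33
eef_pos: [0.5453, 0.0191, 0.2704]
ee_rot: [[-0.999, 0.047, -0.002], [0.047, 0.999, -0.0], [0.002, -0.0, -1.0]]
contact_force: [0.3, 0.2, -1.4]
gripper_width: 0.0501
finger_force: 0.0
```

Run:
```python
from h import *
s=robot.state();p,d=viewer.capture('wrist');np.savez('pics/w4.npz',p=p,d=d)
print(s['eef_pos'])
c=cam('wrist',s);K,R,o=c
hsv=cv2.cvtColor(p,cv2.COLOR_RGB2HSV);bl=cv2.inRange(hsv,(105,50,40),(130,255,255))
for b in blobs(bl,20):
    x,y,w,h=cv2.boundingRect(b);print((x,y,w,h),ray(c,(x+w/2-.5,y+h/2-.5),.075))
# handle: dark bar at z .213
gr=cv2.inRange(hsv,(50,100,30),(80,255,255));
for b in blobs(gr,500): print('green',cv2.boundingRect(b))
cv2.imwrite('pics/w4.png',p[:,:,::-1])
```

```text
[0.5452783  0.01905946 0.27040192]
(211, 31, 83, 7) [ 0.40425482 -0.04154677  0.075     ]
(293, 143, 54, 51) [0.54351769 0.01915347 0.075     ]
(344, 31, 81, 6) [0.4100142  0.08989219 0.075     ]
green (428, 103, 205, 167)
```

View pics/w4.png

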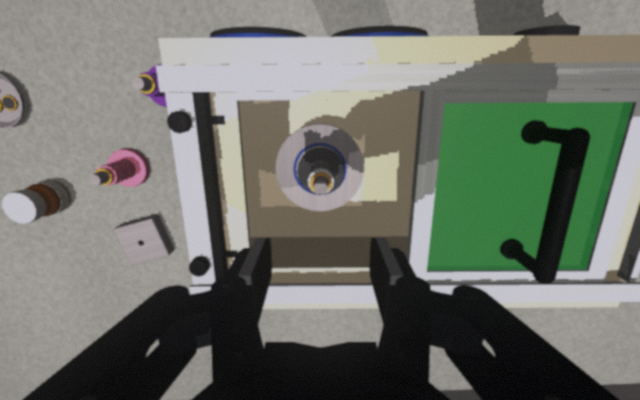

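The post stands upright, base at (320,168), centred on the blue circle (293–347, centre 320). The handle bar runs (582,135)–(546,275). I'll close the fingers, go to the bar's +y side, and descend.

Call:
servo_tool(increments=[{"x": 0,"y": 0.5,"z": 0,"yaw": 0},{"x": 0,"y": 1,"z": 0,"yaw": 0},{"x": 0,"y": 1,"z": 0,"yaw": 0},{"x": 0,"y": 1,"z": 0,"yaw": 0},{"x": 0,"y": 1,"z": 0,"yaw": 0},{"x": 0,"y": 1,"z": 0,"yaw": 0},{"x": 0,"y": 1,"z": 0,"yaw": 0},{"x": 0,"y": 1,"z": 0,"yaw": 0},{"x": 0,"y": 0.7,"z": 0,"yaw": 0},{"x": 0,"y": 0.2,"z": 0,"yaw": 0},{"x": 0,"y": 0,"z": 0,"yaw": 0},{"x": 0,"y": 0,"z": 0,"yaw": 0},{"x": 0,"y": 0,"z": 0,"yaw": 0}], gripper=0, squeeze=20)

```text
clock: 10.47
eef_pos: [0.5558, 0.228, 0.2714]
ee_rot: [[-0.999, 0.048, -0.0], [0.048, 0.999, -0.0], [0.0, -0.0, -1.0]]
contact_force: [-0.2, -0.1, -0.3]
gripper_width: -0.0002
finger_force: 0.0
```

Run:
```python
from h import *
s=robot.state();print(s['clock'],s['eef_pos'],s['gripper_width'])
p,d=viewer.capture('wrist');c=cam('wrist',s);np.savez('pics/w5.npz',p=p,d=d)
K,R,o=c
for q in ([.553,.184,.213],[.553,.24,.195]):
    v=R.T@(np.array(q)-o);print('expect',(K@v/v[2])[:2])
cv2.imwrite('pics/w5.png',p[:,:,::-1])
```

```text
10.4667 [0.55584098 0.22801521 0.27144742] -0.0002132751292934004
expect [256.01663009 210.99429635]
expect [334.81844579 199.33953832]
```

View pics/w5.png

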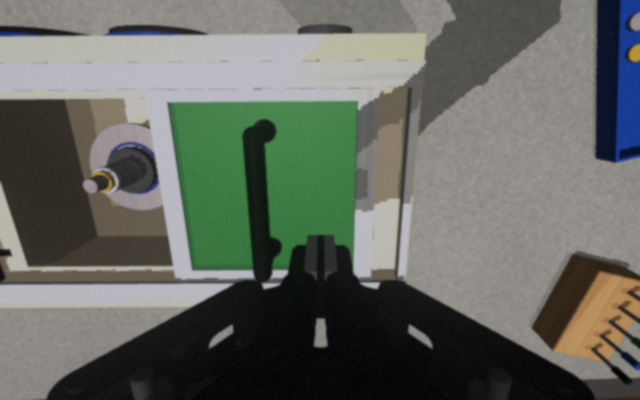

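The bar is centred at about (257,205), matching the prediction (256,211), and the fingers at (320,260) are clear on its +y side. I'll descend and then find contact slowly.

Call:
servo_tool(increments=[{"x": 0,"y": 0,"z": 0.4,"yaw": 0},{"x": 0,"y": 0,"z": 0.7,"yaw": 0},{"x": 0,"y": 0,"z": 0.8,"yaw": 0},{"x": 0,"y": 0,"z": 0.7,"yaw": 0},{"x": 0,"y": 0,"z": 0.4,"yaw": 0},{"x": 0,"y": 0,"z": 0,"yaw": 0},{"x": 0,"y": 0,"z": 0,"yaw": 0},{"x": 0,"y": -0.2,"z": 0,"yaw": 0},{"x": 0,"y": -0.2,"z": 0,"yaw": 0},{"x": 0,"y": -0.2,"z": 0,"yaw": 0},{"x": 0,"y": -0.2,"z": 0,"yaw": 0},{"x": 0,"y": -0.2,"z": 0,"yaw": 0},{"x": 0,"y": -0.2,"z": 0,"yaw": 0}])

```text
clock: 11.6
eef_pos: [0.5549, 0.2, 0.1972]
ee_rot: [[-0.999, 0.047, 0.002], [0.047, 0.999, 0.004], [-0.002, 0.004, -1.0]]
contact_force: [-1.6, 6.9, 1.1]
gripper_width: -0.0001
finger_force: 3.2
```

Contact at 6.9 N. Now a steady push of about 100 mm, well short of the seal.

Call:
servo_tool(increments=[{"x": 0,"y": -0.25,"z": 0,"yaw": 0},{"x": 0,"y": -0.25,"z": 0,"yaw": 0},{"x": 0,"y": -0.25,"z": 0,"yaw": 0},{"x": 0,"y": -0.25,"z": 0,"yaw": 0},{"x": 0,"y": -0.25,"z": 0,"yaw": 0},{"x": 0,"y": -0.25,"z": 0,"yaw": 0},{"x": 0,"y": -0.25,"z": 0,"yaw": 0},{"x": 0,"y": -0.25,"z": 0,"yaw": 0},{"x": 0,"y": -0.25,"z": 0,"yaw": 0},{"x": 0,"y": -0.25,"z": 0,"yaw": 0},{"x": 0,"y": -0.25,"z": 0,"yaw": 0},{"x": 0,"y": -0.25,"z": 0,"yaw": 0},{"x": 0,"y": -0.25,"z": 0,"yaw": 0},{"x": 0,"y": -0.25,"z": 0,"yaw": 0},{"x": 0,"y": -0.25,"z": 0,"yaw": 0},{"x": 0,"y": -0.25,"z": 0,"yaw": 0},{"x": 0,"y": -0.1,"z": 0,"yaw": 0},{"x": 0,"y": 0,"z": 0,"yaw": 0},{"x": 0,"y": 0,"z": 0,"yaw": 0}])

```text
clock: 13.18
eef_pos: [0.5505, 0.0972, 0.1972]
ee_rot: [[-0.999, 0.047, 0.003], [0.047, 0.999, 0.002], [-0.003, 0.002, -1.0]]
contact_force: [1.0, 4.0, 0.0]
gripper_width: 0.0002
finger_force: 2.2
```

Run:
```python
from h import *
s=robot.state();p,d=viewer.capture('wrist');np.savez('pics/w6.npz',p=p,d=d);print(s['clock'],s['eef_pos'],np.round(s['contact_force'],1))
cv2.imwrite('pics/w6.png',p[:,:,::-1])
```

```text
13.1833 [0.55054665 0.09720407 0.19719463] [1. 4. 0.]
```

View pics/w6.png

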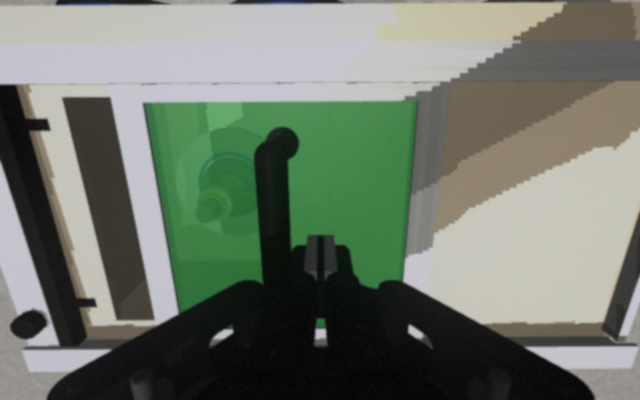

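The hatch's leading edge is at about (125,200) and the seal strip's +y face at about (45,200). I'll compute the gap.

Run:
```python
from h import *
s=robot.state();p=np.load('pics/w6.npz')['p'];c=cam('wrist',s)
for r in (150,200,250):
    print(r,''.join('%d:%d '%(x,p[r,x].max()) for x in range(10,140,4)))
yh=np.array([.047,.999,0])
for a,b in [((120,180),(42,180))]:
    print((ray(c,a,.173)-ray(c,b,.175))@yh)
```

```text
150 10:29 14:16 18:17 22:20 26:14 30:17 34:63 38:110 42:140 46:172 50:196 54:196 58:196 62:195 66:196 70:198 74:160 78:58 82:60 86:58 90:56 94:57 98:56 102:57 106:62 110:57 114:59 118:60 122:192 126:205 130:208 134:206 138:204 
200 10:203 14:58 18:28 22:31 26:31 30:23 34:23 38:23 42:25 46:23 50:104 54:141 58:166 62:197 66:197 70:196 74:197 78:197 82:197 86:166 90:58 94:61 98:56 102:56 106:53 110:57 114:59 118:60 122:59 126:58 130:105 134:206 138:205 
250 10:203 14:205 18:205 22:205 26:201 30:61 34:35 38:34 42:34 46:23 50:25 54:27 58:22 62:52 66:108 70:143 74:180 78:196 82:197 86:197 90:194 94:195 98:173 102:61 106:61 110:59 114:59 118:62 122:60 126:56 130:60 134:60 138:61 
0.04192968263284227
```

The gap is about 36–45 mm. I'll take 21 mm more at moderate speed, then creep.

Call:
servo_tool(increments=[{"x": 0,"y": -0.12,"z": 0,"yaw": 0},{"x": 0,"y": -0.12,"z": 0,"yaw": 0},{"x": 0,"y": -0.12,"z": 0,"yaw": 0},{"x": 0,"y": -0.12,"z": 0,"yaw": 0},{"x": 0,"y": -0.12,"z": 0,"yaw": 0},{"x": 0,"y": -0.12,"z": 0,"yaw": 0},{"x": 0,"y": -0.12,"z": 0,"yaw": 0},{"x": 0,"y": 0,"z": 0,"yaw": 0},{"x": 0,"y": 0,"z": 0,"yaw": 0}])

```text
clock: 13.98
eef_pos: [0.5496, 0.076, 0.1972]
ee_rot: [[-0.999, 0.047, 0.002], [0.047, 0.999, 0.001], [-0.002, 0.001, -1.0]]
contact_force: [2.5, 4.3, 2.2]
gripper_width: -0.0001
finger_force: 2.2
```

Call:
servo_tool(increments=[{"x": 0,"y": -0.04,"z": 0,"yaw": 0},{"x": 0,"y": -0.04,"z": 0,"yaw": 0},{"x": 0,"y": -0.04,"z": 0,"yaw": 0},{"x": 0,"y": -0.04,"z": 0,"yaw": 0}])

```text
clock: 14.32
eef_pos: [0.5495, 0.0722, 0.1972]
ee_rot: [[-0.999, 0.046, 0.003], [0.046, 0.999, 0.001], [-0.002, 0.001, -1.0]]
contact_force: [2.5, 5.3, 1.7]
gripper_width: -0.0004
finger_force: 2.7
```

Call:
servo_tool(increments=[{"x": 0,"y": -0.04,"z": 0,"yaw": 0},{"x": 0,"y": -0.04,"z": 0,"yaw": 0},{"x": 0,"y": -0.04,"z": 0,"yaw": 0}])

```text
clock: 14.57
eef_pos: [0.5494, 0.0693, 0.1972]
ee_rot: [[-0.999, 0.046, 0.003], [0.046, 0.999, 0.001], [-0.003, 0.001, -1.0]]
contact_force: [2.4, 4.7, 3.3]
gripper_width: 0.0003
finger_force: 2.7
```

Call:
servo_tool(increments=[{"x": 0,"y": -0.04,"z": 0,"yaw": 0},{"x": 0,"y": -0.04,"z": 0,"yaw": 0},{"x": 0,"y": -0.04,"z": 0,"yaw": 0}])

```text
clock: 14.82
eef_pos: [0.5492, 0.0662, 0.1972]
ee_rot: [[-0.999, 0.046, 0.003], [0.046, 0.999, 0.001], [-0.003, 0.001, -1.0]]
contact_force: [3.1, 5.1, 1.4]
gripper_width: -0.0002
finger_force: 2.7
```

Call:
servo_tool(increments=[{"x": 0,"y": -0.04,"z": 0,"yaw": 0},{"x": 0,"y": -0.04,"z": 0,"yaw": 0}])

```text
clock: 14.98
eef_pos: [0.5491, 0.0642, 0.1972]
ee_rot: [[-0.999, 0.046, 0.003], [0.046, 0.999, 0.001], [-0.003, 0.001, -1.0]]
contact_force: [2.8, 5.4, 2.7]
gripper_width: -0.0003
finger_force: 2.7
```

Call:
servo_tool(increments=[{"x": 0,"y": -0.04,"z": 0,"yaw": 0},{"x": 0,"y": -0.04,"z": 0,"yaw": 0}])

```text
clock: 15.15
eef_pos: [0.5491, 0.0622, 0.1972]
ee_rot: [[-0.999, 0.046, 0.003], [0.046, 0.999, 0.001], [-0.003, 0.001, -1.0]]
contact_force: [2.5, 5.8, 1.7]
gripper_width: 0.0002
finger_force: 2.7
```

Call:
servo_tool(increments=[{"x": 0,"y": -0.03,"z": 0,"yaw": 0},{"x": 0,"y": -0.03,"z": 0,"yaw": 0}])

```text
clock: 15.32
eef_pos: [0.549, 0.0607, 0.1972]
ee_rot: [[-0.999, 0.047, 0.003], [0.047, 0.999, 0.001], [-0.003, 0.001, -1.0]]
contact_force: [2.7, 5.2, 2.5]
gripper_width: -0.0002
finger_force: 2.6
```

Call:
servo_tool(increments=[{"x": 0,"y": -0.03,"z": 0,"yaw": 0},{"x": 0,"y": -0.03,"z": 0,"yaw": 0}])

```text
clock: 15.48
eef_pos: [0.549, 0.0592, 0.1972]
ee_rot: [[-0.999, 0.046, 0.003], [0.046, 0.999, 0.001], [-0.003, 0.001, -1.0]]
contact_force: [2.8, 4.8, 2.1]
gripper_width: 0.0
finger_force: 2.6
```

Call:
servo_tool(increments=[{"x": 0,"y": -0.03,"z": 0,"yaw": 0},{"x": 0,"y": -0.03,"z": 0,"yaw": 0}])

```text
clock: 15.65
eef_pos: [0.5489, 0.0577, 0.1972]
ee_rot: [[-0.999, 0.046, 0.003], [0.046, 0.999, 0.001], [-0.003, 0.001, -1.0]]
contact_force: [2.1, 5.4, 2.2]
gripper_width: -0.0004
finger_force: 2.6
```

Call:
servo_tool(increments=[{"x": 0,"y": -0.03,"z": 0,"yaw": 0},{"x": 0,"y": -0.03,"z": 0,"yaw": 0}])

```text
clock: 15.82
eef_pos: [0.5488, 0.0563, 0.1972]
ee_rot: [[-0.999, 0.046, 0.003], [0.046, 0.999, 0.001], [-0.003, 0.001, -1.0]]
contact_force: [2.1, 5.3, 1.5]
gripper_width: -0.0
finger_force: 2.6
```

Run:
```python
from h import *
s=robot.state();p,d=viewer.capture('wrist');np.savez('pics/w7.npz',p=p,d=d);c=cam('wrist',s);yh=np.array([.047,.999,0])
for r in (150,200,250):
    print(r,''.join('%d:%d '%(x,p[r,x].max()) for x in range(60,180,4)), ''.join('%d:%.3f '%(x,d[r,x]) for x in range(60,160,12)))
K,R,o=c
for r,b in [(200,x) for x in range(90,140,6)]:
    q=R@(np.linalg.solve(K,[b,r,1.])*d[r,b])+o; print(b,np.round(q,4))
```

```text
150 60:209 64:207 68:209 72:199 76:39 80:36 84:33 88:38 92:28 96:28 100:28 104:36 108:116 112:148 116:185 120:201 124:209 128:208 132:208 136:209 140:209 144:210 148:207 152:83 156:120 160:117 164:119 168:121 172:120 176:120  60:0.164 72:0.162 84:0.165 96:0.169 108:0.180 120:0.180 132:0.167 144:0.167 156:0.171 
200 60:208 64:207 68:208 72:207 76:210 80:208 84:203 88:49 92:41 96:39 100:39 104:31 108:31 112:32 116:61 120:141 124:155 128:199 132:206 136:210 140:210 144:210 148:209 152:208 156:208 160:90 164:117 168:119 172:117 176:118  60:0.171 72:0.170 84:0.172 96:0.172 108:0.177 120:0.190 132:0.174 144:0.176 156:0.176 
250 60:163 64:185 68:209 72:210 76:208 80:209 84:210 88:207 92:209 96:204 100:52 104:40 108:37 112:36 116:33 120:33 124:32 128:101 132:134 136:174 140:202 144:209 148:208 152:209 156:208 160:209 164:208 168:113 172:116 176:114  60:0.354 72:0.179 84:0.180 96:0.180 108:0.182 120:0.187 132:0.198 144:0.184 156:0.186 
90 [ 0.5214 -0.0707  0.1768]
96 [ 0.5218 -0.0679  0.1761]
102 [ 0.5222 -0.0652  0.1753]
108 [ 0.5234 -0.0644  0.1719]
114 [ 0.5254 -0.0653  0.1658]
120 [ 0.5274 -0.0661  0.1596]
126 [ 0.5273 -0.0616  0.1608]
132 [ 0.5233 -0.0488  0.1745]
138 [ 0.5241 -0.0468  0.1722]
```

The seal face is at y≈-0.065 and the hatch edge at ≈-0.051, so the gap is about 13 mm, at the far end of the stated range. Easing on.

Call:
servo_tool(increments=[{"x": 0,"y": -0.04,"z": 0,"yaw": 0},{"x": 0,"y": -0.04,"z": 0,"yaw": 0},{"x": 0,"y": -0.04,"z": 0,"yaw": 0},{"x": 0,"y": -0.04,"z": 0,"yaw": 0},{"x": 0,"y": -0.04,"z": 0,"yaw": 0},{"x": 0,"y": -0.04,"z": 0,"yaw": 0}])

```text
clock: 16.37
eef_pos: [0.5486, 0.0503, 0.1972]
ee_rot: [[-0.999, 0.046, 0.003], [0.046, 0.999, 0.001], [-0.003, 0.001, -1.0]]
contact_force: [3.0, 5.2, 1.8]
gripper_width: -0.0
finger_force: 2.7
```

Call:
servo_tool(increments=[{"x": 0,"y": -0.03,"z": 0,"yaw": 0},{"x": 0,"y": -0.03,"z": 0,"yaw": 0}])

```text
clock: 16.53
eef_pos: [0.5485, 0.0488, 0.1972]
ee_rot: [[-0.999, 0.046, 0.003], [0.046, 0.999, 0.001], [-0.003, 0.001, -1.0]]
contact_force: [2.6, 5.5, 2.0]
gripper_width: 0.0002
finger_force: 2.6
```

Call:
servo_tool(increments=[{"x": 0,"y": -0.03,"z": 0,"yaw": 0},{"x": 0,"y": -0.03,"z": 0,"yaw": 0}])

```text
clock: 16.7
eef_pos: [0.5484, 0.0473, 0.1972]
ee_rot: [[-0.999, 0.046, 0.003], [0.046, 0.999, 0.001], [-0.003, 0.001, -1.0]]
contact_force: [2.6, 4.9, 1.6]
gripper_width: -0.0001
finger_force: 2.6
```

Call:
servo_tool(increments=[{"x": 0,"y": -0.03,"z": 0,"yaw": 0},{"x": 0,"y": -0.03,"z": 0,"yaw": 0}])

```text
clock: 16.87
eef_pos: [0.5484, 0.0458, 0.1972]
ee_rot: [[-0.999, 0.046, 0.003], [0.046, 0.999, 0.001], [-0.003, 0.001, -1.0]]
contact_force: [1.6, 5.7, 2.0]
gripper_width: -0.0001
finger_force: 2.6
```

Call:
servo_tool(increments=[{"x": 0,"y": -0.03,"z": 0,"yaw": 0},{"x": 0,"y": -0.02,"z": 0,"yaw": 0}])

```text
clock: 17.03
eef_pos: [0.5483, 0.0445, 0.1972]
ee_rot: [[-0.999, 0.046, 0.003], [0.046, 0.999, 0.001], [-0.003, 0.001, -1.0]]
contact_force: [2.5, 5.1, 0.7]
gripper_width: -0.0006
finger_force: 2.6
```

Call:
servo_tool(increments=[{"x": 0,"y": -0.03,"z": 0,"yaw": 0},{"x": 0,"y": -0.02,"z": 0,"yaw": 0}])

```text
clock: 17.2
eef_pos: [0.5483, 0.0432, 0.1972]
ee_rot: [[-0.999, 0.046, 0.003], [0.046, 0.999, 0.001], [-0.003, 0.001, -1.0]]
contact_force: [2.9, 5.3, 0.9]
gripper_width: 0.0004
finger_force: 2.6
```

Call:
servo_tool(increments=[{"x": 0,"y": -0.03,"z": 0,"yaw": 0},{"x": 0,"y": -0.02,"z": 0,"yaw": 0}])

```text
clock: 17.37
eef_pos: [0.5482, 0.042, 0.1972]
ee_rot: [[-0.999, 0.046, 0.003], [0.046, 0.999, 0.001], [-0.003, 0.001, -1.0]]
contact_force: [3.7, 5.0, 1.5]
gripper_width: 0.0002
finger_force: 2.6
```

Call:
servo_tool(increments=[{"x": 0,"y": -0.03,"z": 0,"yaw": 0},{"x": 0,"y": -0.02,"z": 0,"yaw": 0}])

```text
clock: 17.53
eef_pos: [0.5482, 0.0413, 0.1972]
ee_rot: [[-0.999, 0.047, 0.003], [0.047, 0.999, 0.002], [-0.003, 0.002, -1.0]]
contact_force: [1.9, 8.6, 1.2]
gripper_width: -0.0
finger_force: 4.0
```

The seal is felt at 8.6 N, about 3.5 N on the seal itself. I'll aim for about 14 N in all.

Call:
servo_tool(increments=[{"x": 0,"y": -0.02,"z": 0,"yaw": 0},{"x": 0,"y": -0.01,"z": 0,"yaw": 0},{"x": 0,"y": 0,"z": 0,"yaw": 0}])

```text
clock: 17.78
eef_pos: [0.5482, 0.0411, 0.1972]
ee_rot: [[-0.999, 0.046, 0.004], [0.046, 0.999, 0.003], [-0.003, 0.003, -1.0]]
contact_force: [1.6, 8.5, 1.7]
gripper_width: 0.0005
finger_force: 4.4
```

Call:
servo_tool(increments=[{"x": 0,"y": -0.02,"z": 0,"yaw": 0},{"x": 0,"y": -0.02,"z": 0,"yaw": 0},{"x": 0,"y": 0,"z": 0,"yaw": 0}])

```text
clock: 18.03
eef_pos: [0.5482, 0.0407, 0.1972]
ee_rot: [[-0.999, 0.046, 0.004], [0.046, 0.999, 0.004], [-0.004, 0.004, -1.0]]
contact_force: [1.6, 9.6, 2.7]
gripper_width: -0.0
finger_force: 5.4
```

Call:
servo_tool(increments=[{"x": 0,"y": -0.03,"z": 0,"yaw": 0},{"x": 0,"y": -0.03,"z": 0,"yaw": 0},{"x": 0,"y": 0,"z": 0,"yaw": 0}])

```text
clock: 18.28
eef_pos: [0.5483, 0.0401, 0.1973]
ee_rot: [[-0.999, 0.046, 0.004], [0.046, 0.999, 0.005], [-0.004, 0.006, -1.0]]
contact_force: [0.9, 13.5, 2.8]
gripper_width: 0.0005
finger_force: 7.0
```

13.5 N, so about 8.5 N on the seal: snug and under the crush limit. I'll hold briefly, back off, lift clear, and look.

Call:
servo_tool(increments=[{"x": 0,"y": 0,"z": 0,"yaw": 0},{"x": 0,"y": 0,"z": 0,"yaw": 0},{"x": 0,"y": 0.1,"z": 0,"yaw": 0},{"x": 0,"y": 0.2,"z": 0,"yaw": 0},{"x": 0,"y": 0.4,"z": 0,"yaw": 0},{"x": 0,"y": 0.4,"z": 0,"yaw": 0},{"x": 0,"y": 0,"z": -0.5,"yaw": 0},{"x": 0,"y": 0,"z": -1,"yaw": 0},{"x": 0,"y": 0,"z": -1,"yaw": 0},{"x": 0,"y": 0,"z": -1,"yaw": 0},{"x": 0,"y": 0,"z": -1,"yaw": 0},{"x": 0,"y": 0,"z": -0.5,"yaw": 0},{"x": 0,"y": 0,"z": 0,"yaw": 0},{"x": 0,"y": 0,"z": 0,"yaw": 0},{"x": 0,"y": 0,"z": 0,"yaw": 0}])

```text
clock: 19.53
eef_pos: [0.5473, 0.0643, 0.3199]
ee_rot: [[-0.999, 0.047, -0.003], [0.047, 0.999, -0.001], [0.003, -0.001, -1.0]]
contact_force: [-0.2, -0.3, -0.7]
gripper_width: -0.0002
finger_force: 0.0
```

Run:
```python
from h import *
s=robot.state();p,d=viewer.capture('wrist');t,_=viewer.capture('top');print(s['clock'],s['eef_pos'],np.round(s['contact_force'],1))
cv2.imwrite('pics/end.png',np.hstack([cv2.resize(p[:,:,::-1],(480,300)),cv2.resize(t[120:270,110:440,::-1],(320,300))]))
```

```text
19.5333 [0.54726232 0.06431738 0.3198546 ] [-0.2 -0.3 -0.7]
```

View pics/end.png

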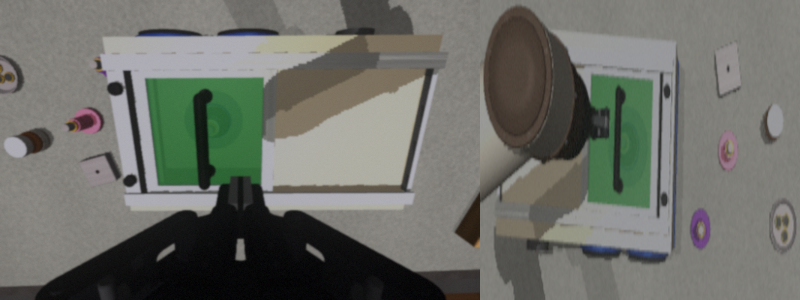

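The hatch edge sits against the dark seal at (138,130) in the left picture. The post is still standing under the window at (210,120), the other items have not moved, and the fingers are clear of the handle. Handing in.

```bash
python3 -c "
from cell import robot
print(robot.close_job())"
```

```text
the job is handed in; nothing more can be done
None
```

The job is handed in at about 20 s: the ring post stands upright in the middle of the work rest, and the hatch was eased home to about 8.5 N on its seal before I let go; the jar, dish and block look unmoved.

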